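# Roll the blue parts tote to the end stop and set it on the mat

## Task

Roll the blue tote along its lane of free rollers until it is up against the red end stop, without lifting it off the rollers before it gets there. Then lift it off by its handle and set it down, without dropping it, in the middle of the green antistatic mat, upright and lengthwise along the mat. Leave the orange tote where it stands.

Things in the scene. Friction and masses are not known exactly. Their poses are not given: they have to be found in the camera images.
- blue_tote_mid (a point): Centre of the blue tote, 43 mm above its underside: a grey-lidded box 130 long (x) x 84 wide (y) x 50 mm high, 0.35 to 0.7 kg. On top, along x over its middle, is a black bar handle 88 long, 18 wide, 14 mm high; the bar's centre is 36 mm above this point, with a 22 mm gap between lid and bar. z up. It stands in one lane of the track, x along the lane to the end stop.
- orange_tote_mid (a point): The same point of the orange tote, identical but for its colour, standing in the other lane (which lane is which changes). It rolls freely if knocked.
- track: Level two-lane track, 420 (x) x 216 mm (y), fixed, with free steel rollers; origin under its middle, +x along the lanes to the red end stop, z up. Lane centre lines y = -52 and +52 mm, 96 mm wide between rails. Roller tops z = 52 mm, rail tops 62 mm. The stop, a plate across both lanes: face at x = 200, top z = 85 mm. A tote against it has its centre at x = 135, z = 95 mm.
- mat_top (a point): Middle of the top face of the green antistatic mat, 190 (its x) x 140 mm (its y) and 4 mm thick, fixed flat on the bench; x is its long axis, z up. A tote standing on it has its centre 43 mm above this point.

How it is judged:
By the outcome, as a careful person would: the job done as asked, in the order asked, and still so for the second after the job is handed in, with the robot touching nothing.
It also fails if it takes over 43 s, if anything falls off the work surface, if the arm or the gripper's body presses on something with over 40 N, if the wrist force passes 120 N, or if a joint passes its speed limit or range.

## Robot

A 6-joint arm with a two-finger parallel gripper is mounted at the origin on the work surface. World frame = base frame: x ahead of the robot, y to its left, z up, the work surface at z = 0. Lengths are in mm, angles in rad, forces in N, time in s.
With the tool pointing down it reaches from about 300 to 775 mm from the base axis. Payload 14.6 kg.
Tool frame: the origin (TCP) lies between the finger pads; the fingertips stand 19 mm ahead of it and the grasp point (between the pads) is the TCP; z points along the fingers, y is the line along which they close (so a half turn about z gives the same grasp; the last joint's range is limited). The gripper opens to 94 mm and grips with 3 to 60 N. Pads are 16 mm wide; open, the fingers measure 119 mm over their backs; the gripper's body (75 mm by 177 mm) begins 78 mm behind the grasp point.
Start: joints at [-1.317, 0.3, 1.521, -0, 1.321, -0.067], TCP at [173.422, -521.933, 224.446] pointing down, gripper open.
Joint ranges: [-3.03, 3.03], [-0.79, 2.21], [0.23, 2.52], [-1.04, 4.18], [0, 3.07], [-2.55, 2.55]. Speed limits (rad/s): [2.22, 2.22, 2.57, 3.14, 3.14, 3.14].

## Interface

Orientations are given as [roll, pitch, yaw] about the fixed x, y, z axes, in that order (R = Rz(yaw) Ry(pitch) Rx(roll)).
In Python, from cell import monitor, imaging, job, find_in, trace gives the robot as it stands. The module is installed in compiled form; this text tells all that it offers.
- The arm moves only by the tool arm_command, never from a script. Its argument "steps" is a list of rows, each a list of 5 numbers: the opening, from 0 (shut) to 1 (fully open), then the shift along the tool's x, y, z in mm, then the turn about the tool's z in degrees. In form: [[gripper, dx, dy, dz, turn], ...]. A call has 1 to 20 rows; each row is the pose to reach, as a shift and turn from the pose commanded when the call began, along the tool's axes at that moment; what a row does not reach only later rows make up. A row lasts 1/8 s, in which the tool goes at most 62.5 mm and 10.7 degrees, less where a joint would pass 70% of its speed; a pose out of reach is approached as far as the arm can. A call with a gripper value outside its range is refused whole. The fingers move at their own pace and stop on an object; "force" is the grip in N (left out, the last holds). Time passes only in rows, so rows that repeat a pose let the fingers close. It gives the time, the measured TCP pose, the force, the opening and the grip force at its end, in the units of the state.
- monitor.read_state(): the state, without advancing time (a new reading comes with each control period).
- imaging.camera(name): name is "side" or "top"; returns a dict with "img" (420x560x3 uint8, red, green, blue), "mtx" (3x3 intrinsics, pixels), "D" ([k1, k2, p1, p2, k3] as OpenCV has them; the pictures are not rectified), "view" (4x4, takes a point from world to camera coordinates). Camera axes: x right, y down, z forward; pixel columns grow to the right and rows downward; lengths in mm; the calibration is good to about 2 mm. A picture is of the moment at which its call begins. There is no depth.
- job.sign_off(): hands the job in; it is judged then, once.
Trained networks look in a picture, given as the dict that the camera call returned (one of the last four; its "shot" number tells which), for a name from the list of things; names that differ only in an ending like _2 or _b are one class to them, and where a whole thing is asked for, a point or a joint stands for the part that bears it (a point fixed in the world has none). Each returns a list of dicts, best first, with "p" (0 to 1); they miss things now and then, are a little off and sometimes report something else, mostly with a low value. They report only what shows in the picture. A call takes as long as a camera call.
- find_in(picture, target): "rect" ([centre column, centre row, width, height] in pixels, round what is visible of it).
- trace(picture, target): "region" (420x560 bool, what is visible of it) and "rect" ([centre column, centre row, width, height] in pixels, round what is visible of it).
The state is a dict: "clock": time; "joints": joint angles; "qd": joint speeds; "effort": joint torques, N m; "eef_pos": TCP position; "eef_rot": TCP orientation; "wrist_force": force on the tool from outside, world axes, zero at the start; "moment": the same for the moment, N m; "finger_gap": finger opening in mm; "finger_force": force on a finger pad.
Only numpy, scipy, OpenCV 4.12 (cv2) and the standard library are available. Lean on these libraries where they do the work, as an engineer would, in place of code of your own. Each camera call takes 0.05 s, during which the arm holds its last target. There are 200 camera calls.

## Working session

There is one attempt and no reset: what is moved stays moved. The work goes in short steps, Python scripts to look and compute and a tool call to move; the robot and the scene stay as the last step left them, time stands still between calls to the robot, and variables do not carry over. Pictures are saved under pics/ and viewed, at most 10 in all, crops included, and the job is handed in when it is done.

Besides the shell and the picture viewer there is one more tool, called after ">>>" by a JSON object that holds its "method" and its "body". arm_command: Moves the arm, as the interface text tells. Its arguments: {"type":"object","properties":{"steps":{"type":"array","items":{"type":"array","items":{"type":"number"}}},"force":{"type":"number"}},"required":["steps"]}

```bash
mkdir -p pics; cat > h.py <<'E'
import numpy as np, cv2
from cell import monitor, imaging, job, find_in, trace
def shots():
    return {n: imaging.camera(n) for n in ("top","side")}
def ray(p,uv):
    x=cv2.undistortPoints(np.array([[uv]],float),p["mtx"],np.array(p["D"],float)).ravel()
    V=np.array(p["view"]);R=V[:3,:3];c=-R.T@V[:3,3]
    return c,R.T@np.array([x[0],x[1],1])
def onz(p,uv,z):
    c,d=ray(p,uv);return c+d*(z-c[2])/d[2]
def proj(p,X):
    V=np.array(p["view"]);r=cv2.Rodrigues(V[:3,:3])[0]
    return cv2.projectPoints(np.array(X,float).reshape(-1,1,3),r,V[:3,3],p["mtx"],np.array(p["D"],float))[0].reshape(-1,2)
E
python3 - <<'E'
from h import *
S=shots()
for n,p in S.items():
    cv2.imwrite(f"pics/{n}0.png",p["img"][:,:,::-1])
    V=np.array(p["view"]);print(n,(-V[:3,:3].T@V[:3,3]).round())
    for t in ("blue_tote_mid","orange_tote_mid","track","mat_top"):
        for r in trace(p,t)[:2]:
            m=r["region"].astype(np.uint8)
            c=max(cv2.findContours(m,0,2)[0],key=cv2.contourArea)
            b=cv2.boxPoints(cv2.minAreaRect(c))
            print(t,round(r["p"],2),np.round(r["rect"]),m.sum(),b.round().tolist())
print(monitor.read_state())
E
```

```text
top [ 449.   79. 1050.]
blue_tote_mid 0.87 [428. 180.  66.  45.] 2765 [[394.0, 158.0], [462.0, 158.0], [462.0, 200.0], [394.0, 200.0]]
orange_tote_mid 0.62 [370. 228.  69.  40.] 2711 [[338.0, 209.0], [404.0, 209.0], [404.0, 251.0], [338.0, 251.0]]
track 0.64 [371. 208. 199. 106.] 10940 [[268.0, 157.0], [467.0, 153.0], [469.0, 256.0], [270.0, 260.0]]
mat_top 0.78 [160. 252.  96.  82.] 5385 [[111.0, 272.0], [127.0, 210.0], [209.0, 231.0], [193.0, 293.0]]
side [ 886. -846.  759.]
blue_tote_mid 0.61 [253. 305.  71.  79.] 3836 [[210.0, 329.0], [247.0, 257.0], [296.0, 283.0], [259.0, 354.0]]
orange_tote_mid 0.94 [230. 252.  62.  73.] 3064 [[186.0, 267.0], [227.0, 205.0], [269.0, 234.0], [228.0, 295.0]]
track 0.96 [245. 281. 185. 188.] 12635 [[146.0, 336.0], [229.0, 157.0], [346.0, 211.0], [263.0, 390.0]]
mat_top 0.82 [289. 171.  81.  44.] 1891 [[248.0, 175.0], [303.0, 131.0], [328.0, 162.0], [273.0, 206.0]]
{'clock': 0.5, 'joints': array([-1.31663020e+00,  2.99953038e-01,  1.52108205e+00, -3.13453685e-05,
        1.32069994e+00, -6.65831024e-02]), 'qd': array([ 0.00058104, -0.0006223 , -0.00187824,  0.00042728, -0.0012823 ,
       -0.00018317]), 'effort': array([ 1.01777430e-04, -5.31344998e+01, -3.52739275e+01,  7.08398013e-02,
        2.15117057e-02, -1.41130926e-05]), 'eef_pos': array([ 173.3906769 , -521.90851348,  224.38173381]), 'eef_rot': array([-3.14144857e+00,  2.08289242e-05,  3.20756992e-01]), 'wrist_force': array([0.04753236, 0.26259335, 0.36759898]), 'moment': array([0.02514969, 0.00952624, 0.0218225 ]), 'finger_force': 0.0, 'finger_gap': 94.35060653218211}
```

View pics/top0.png

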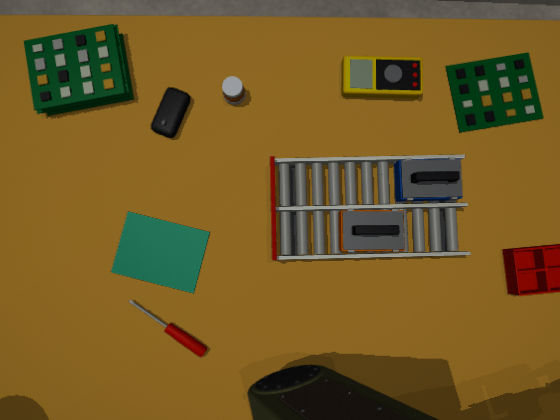

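View pics/side0.png

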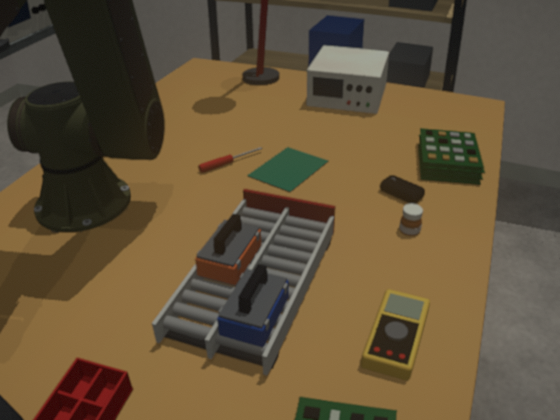

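The top picture shows the blue tote at (428,180) in the far lane, the orange tote at (372,230) in the near lane, the red stop at column 273 and the mat at (160,252). The side picture agrees.

```bash
cat >> h.py <<'E'
def box(m):
    c=max(cv2.findContours(m.astype(np.uint8),0,2)[0],key=cv2.contourArea)
    return cv2.boxPoints(cv2.minAreaRect(c)),c
def axis(P):  # centre, long-axis yaw, sizes of 4 world corners
    P=P[:,:2];e=[P[1]-P[0],P[2]-P[1]];l=[np.linalg.norm(v) for v in e];v=e[int(np.argmax(l))]
    return P.mean(0).round(1),round(np.degrees(np.arctan2(v[1],v[0]))%180,1),np.round(l,1)
def lookup(p,t,z,dark=False):
    out=[]
    for r in trace(p,t)[:1]:
        m=r["region"]
        if dark:
            hull=np.zeros(m.shape,np.uint8);cv2.fillConvexPoly(hull,cv2.convexHull(box(m)[1]),1)
            m=(hull>0)&(p["img"].max(2)<dark)
            m=cv2.morphologyEx(m.astype(np.uint8),cv2.MORPH_OPEN,np.ones((3,3)))>0
        b,_=box(m);out=axis(np.array([onz(p,q,z) for q in b]))
    return out
E
python3 - <<'E'
from h import *
S=shots();p=S["top"]
print("mat",lookup(p,"mat_top",4), lookup(S["side"],"mat_top",4))
for t in("blue_tote_mid","orange_tote_mid"):
    print(t,"lid",lookup(p,t,102),"handle top",lookup(p,t,138,30), lookup(p,t,138,40))
# rail lines (z=62): ends; red stop top z=85
hsv=cv2.cvtColor(p["img"],cv2.COLOR_RGB2HSV)
red=((hsv[...,0]<6)|(hsv[...,0]>174))&(hsv[...,1]>150)&(hsv[...,2]>60);red[:,300:]=0;red[:150]=0;red[265:]=0;red[:,:255]=0
print("stop",axis(np.array([onz(p,q,85) for q in box(red)[0]])))
for q in [(276,160),(464,157),(277,257),(468,254),(277,208),(467,206)]: print(q,onz(p,q,62).round(1))
for n in S:
  for t in ("blue_tote_mid",):
    r=trace(S[n],t)[0]; print(n,r["rect"])
big=cv2.resize(p["img"][140:270,255:485],None,fx=3.4,fy=3.4,interpolation=cv2.INTER_CUBIC)
cv2.imwrite("pics/crop1.png",big[:,:,::-1])
E
```

```text
mat (array([435.4, 336.4]), np.float64(76.3), array([140.7, 193.1])) (array([438. , 333.8]), np.float64(78.1), array([295.7, 200. ]))
blue_tote_mid lid (array([ 586.7, -231.5]), np.float64(91.9), array([141.5,  90.4])) handle top (array([ 587.1, -234.2]), np.float64(91.9), array([94.2, 20.4])) (array([ 587. , -234.2]), np.float64(90.4), array([21.9, 93.6]))
orange_tote_mid lid (array([ 483.2, -114.3]), np.float64(90.3), array([134.9,  87.4])) handle top (array([ 481.8, -114.7]), np.float64(90.2), array([90.2, 17.6])) (array([ 481.8, -114.7]), np.float64(90.2), array([90.2, 17.6]))
stop (array([528.3,  84.9]), np.float64(1.5), array([  8. , 211.9]))
(276, 160) [632.1  79.3  62. ]
(464, 157) [ 641.3 -325.2   62. ]
(277, 257) [426.   76.2  62. ]
(468, 254) [ 433.5 -327.6   62. ]
(277, 208) [529.2  76.7  62. ]
(467, 206) [ 535.4 -328.5   62. ]
top [428.2, 180.9, 63.4, 43.5]
side [252.2, 305.9, 67.3, 78.0]
```

View pics/crop1.png

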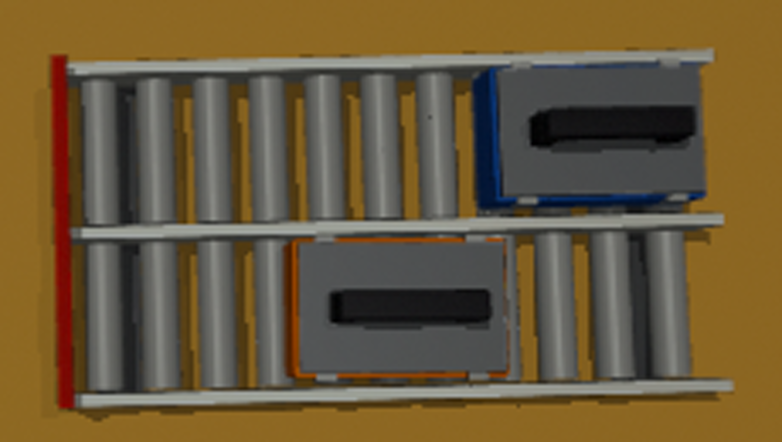

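The crop confirms it: the track's +x is about 91.2° in world yaw, the blue handle is near (587,-235), and the stop face is at y ≈ 81. I'm moving above the handle now.

>>> {"method": "arm_command", "body": {"steps": [[1,40,-12,2,-6],[1,80,-24,4,-12],[1,120,-35,6,-18],[1,160,-47,8,-24],[1,200,-59,10,-30],[1,240,-71,12,-36],[1,280,-82,14,-42],[1,320,-94,16,-48],[1,360,-106,18,-54],[1,400,-118,20,-60],[1,440,-130,22,-66],[1,470,-138,24,-70],[1,483,-142,24,-72.8],[1,483,-142,24,-72.8],[1,483,-142,24,-72.8]]}}

```text
clock: 2.98
eef_pos: [586.3, -235.7, 200.6]
eef_rot: [3.142, 0.0, 1.589]
wrist_force: [-0.0, -0.4, 0.1]
finger_gap: 93.8
finger_force: 0.0
```

```bash
python3 - <<'E'
from h import *
S=shots();s=monitor.read_state()
print(s["clock"],s["eef_pos"].round(1),np.degrees(s["eef_rot"]).round(1),s["joints"].round(2),s["wrist_force"].round(1))
a=np.radians(91.2);u=np.array([np.cos(a),np.sin(a),0])
for n,p in S.items():
    im=p["img"].copy()
    # predicted handle-top ends (green) and lid centre
    for k in(-44,0,44):
        q=proj(p,np.array([587,-236,138])+k*u)[0];cv2.circle(im,tuple(int(round(v)) for v in q),1,(0,255,0),-1)
    q=proj(p,[587,-236,138])[0].astype(int)
    c=im[max(q[1]-60,0):q[1]+60,max(q[0]-65,0):q[0]+65]
    cv2.imwrite(f"pics/c2{n}.png",cv2.resize(c,None,fx=3,fy=3,interpolation=cv2.INTER_CUBIC)[:,:,::-1])
a,b=[cv2.imread(f"pics/c2{n}.png") for n in S]
cv2.imwrite("pics/c2.png",np.hstack([a,b]))
E
```

```text
3.075 [ 586.4 -235.7  200.7] [180.    0.   91.1] [-0.44  0.5   1.3  -0.    1.34 -0.46] [ 0.1 -0.2  1.5]
```

View pics/c2.png

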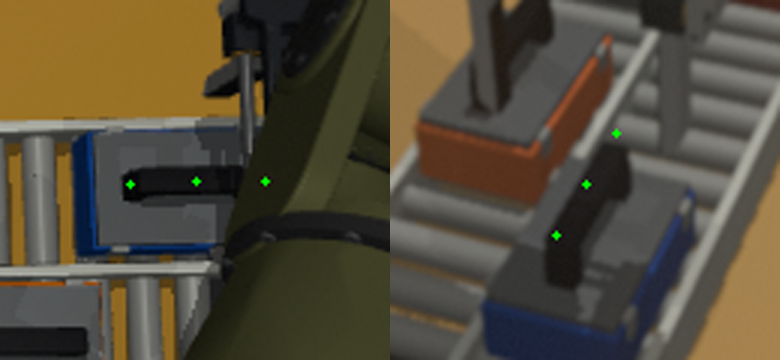

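The prediction matches laterally. The handle may sit about 4 mm further along -y, which is harmless, so I'm descending and gripping.

>>> {"method": "arm_command", "body": {"steps": [[1,-2,0,20,0],[1,-4,0,45,0],[1,-4,0,60,0],[1,-4,0,69,0],[1,-4,0,69,0],[0.35,-4,0,69,0],[0.15,-4,0,69,0],[0.05,-4,0,69,0],[0,-4,0,69,0],[0,-4,0,69,0],[0,-4,0,69,0],[0,-4,0,69,0],[0,-4,0,69,0]], "force": 25}}

```text
clock: 4.7
eef_pos: [587.3, -238.9, 131.6]
eef_rot: [3.141, 0.0, 1.591]
wrist_force: [1.2, -0.2, -3.5]
finger_gap: 17.6
finger_force: 25.2
```

```bash
python3 - <<'E'
from h import *
p=imaging.camera("side");s=monitor.read_state()
print(s["clock"],s["eef_pos"].round(1),np.degrees(s["eef_rot"]).round(1),s["finger_gap"],s["finger_force"],s["wrist_force"].round(1),s["moment"].round(2))
c=p["img"][220:380,150:360]
cv2.imwrite("pics/c3.png",cv2.resize(c,None,fx=3,fy=3,interpolation=cv2.INTER_CUBIC)[:,:,::-1])
E
```

```text
4.75 [ 587.2 -238.8  131.4] [180.    0.   91.2] 17.56329761165955 24.993028342723846 [ 2.7 -0.4  0.5] [-0.01 -0.51  0.01]
```

View pics/c3.png

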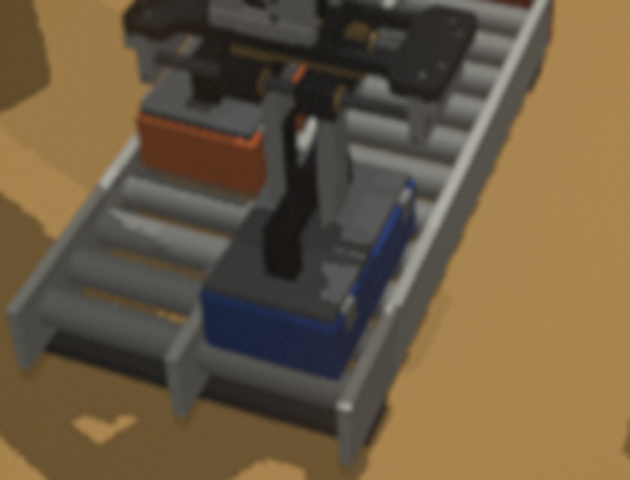

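The fingers hold the bar (17.6 mm gap). I'm rolling it along the lane with a slight downward bias.

>>> {"method": "arm_command", "body": {"steps": [[0,0,0,0.6,0],[0,4,0,0.6,0],[0,12,0,0.6,0],[0,24,0,0.6,0],[0,38,0,0.6,0],[0,52,0,0.6,0],[0,66,0,0.6,0],[0,80,0,0.6,0],[0,94,0,0.6,0],[0,108,0,0.6,0],[0,122,0,0.6,0],[0,136,0,0.6,0],[0,150,0,0.6,0],[0,164,0,0.6,0],[0,178,0,0.6,0],[0,190,0,0.6,0],[0,200,0,0.6,0],[0,206,0,0.6,0],[0,210,0,0.6,0],[0,210,0,0.6,0]]}}

```text
clock: 7.25
eef_pos: [582.1, -28.2, 131.2]
eef_rot: [-3.14, -0.0, 1.592]
wrist_force: [-4.6, -1.1, 8.6]
finger_gap: 17.8
finger_force: 25.0
```

```bash
python3 - <<'E'
from h import *
p=imaging.camera("top");q=imaging.camera("side");s=monitor.read_state()
print(s["clock"],s["eef_pos"].round(1),np.degrees(s["eef_rot"]).round(1),s["finger_gap"],s["finger_force"],s["wrist_force"].round(1),s["moment"].round(2))
a=cv2.resize(p["img"][140:270,245:485],(470,255),interpolation=cv2.INTER_CUBIC);b=cv2.resize(q["img"][170:350,160:380],(470,385),interpolation=cv2.INTER_CUBIC)
b=b[:340]
cv2.imwrite("pics/c4.png",np.vstack([a,b])[:,:,::-1])
for t in("blue_tote_mid","orange_tote_mid"):
    r=trace(p,t);print(t,[(round(x["p"],2),np.round(x["rect"],1)) for x in r[:1]])
E
```

```text
7.35 [582.  -28.3 131.2] [-179.9   -0.    91.2] 17.786205955726683 24.997815191745758 [-5.   0.7  8.3] [0.05 1.03 0.  ]
blue_tote_mid [(0.82, array([302.6, 181.4,  12.9,  43.2]))]
orange_tote_mid [(0.94, array([400. , 228.3,  12. ,  42.3]))]
```

View pics/c4.png

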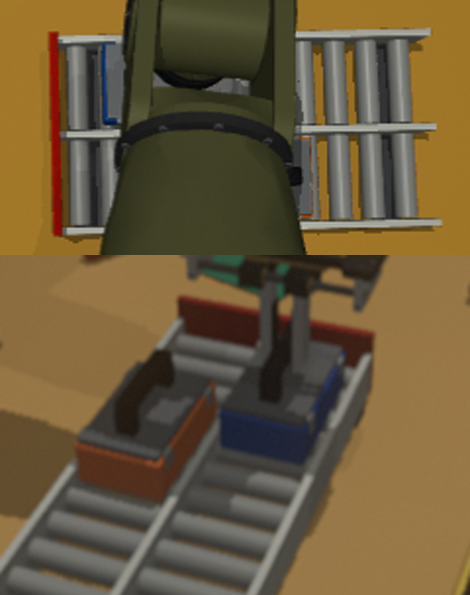

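The blue tote has rolled to about 40 mm short of the stop, and the orange one hasn't moved (its right edge is still near column 405). I'm closing the remaining gap slowly.

>>> {"method": "arm_command", "body": {"steps": [[0,4,-0.5,0,0],[0,10,-0.5,0,0],[0,16,-0.5,0,0],[0,22,-0.5,0,0],[0,27,-0.5,0,0],[0,31,-0.5,0,0],[0,34,-0.5,0,0],[0,36,-0.5,0,0],[0,38,-0.5,0,0],[0,40,-0.5,0,0],[0,42,-0.5,0,0],[0,42,-0.5,0,0]]}}

```text
clock: 8.95
eef_pos: [580.8, 13.6, 131.2]
eef_rot: [-3.141, -0.0, 1.592]
wrist_force: [-3.1, 0.9, 8.5]
finger_gap: 17.8
finger_force: 25.0
```

>>> {"method": "arm_command", "body": {"steps": [[0,1,0,0,0],[0,2,0,0,0],[0,3,0,0,0],[0,4,0,0,0],[0,5,0,0,0],[0,5,0,0,0]]}}

```text
clock: 9.7
eef_pos: [580.8, 18.3, 131.2]
eef_rot: [-3.141, 0.0, 1.592]
wrist_force: [-2.0, -1.7, 7.2]
finger_gap: 17.8
finger_force: 25.0
```

>>> {"method": "arm_command", "body": {"steps": [[0,1,0,0,0],[0,2,0,0,0],[0,3,0,0,0],[0,4,0,0,0],[0,4,0,0,0]]}}

```text
clock: 10.32
eef_pos: [581.0, 19.5, 131.8]
eef_rot: [3.141, 0.005, 1.591]
wrist_force: [-3.7, -20.2, 11.7]
finger_gap: 17.9
finger_force: 25.0
```

At y = 19.5 the wrist feels 20 N against the motion, which matches the measured stop position, so the tote is seated. Next I'll grip harder and lift.

>>> {"method": "arm_command", "body": {"steps": [[0,0,0,0,0],[0,-1.5,0,0,0],[0,-2,0,-3,0],[0,-2,0,-10,0],[0,-2,0,-22,0],[0,-2,0,-38,0],[0,-2,0,-55,0],[0,-2,0,-72,0],[0,-2,0,-85,0],[0,-2,0,-90,0],[0,-2,0,-90,0]], "force": 45}}

```text
clock: 11.7
eef_pos: [581.2, 20.1, 220.9]
eef_rot: [-3.142, -0.0, 1.591]
wrist_force: [0.0, 0.3, -3.8]
finger_gap: 17.7
finger_force: 45.0
```

```bash
python3 - <<'E'
from h import *
p=imaging.camera("top");q=imaging.camera("side");s=monitor.read_state()
print(s["clock"],s["eef_pos"].round(1),np.degrees(s["eef_rot"]).round(1),s["finger_gap"],s["finger_force"],s["wrist_force"].round(1),s["moment"].round(2))
a=cv2.resize(p["img"][140:270,245:485],(470,255));b=cv2.resize(q["img"][110:350,160:430],(470,340))
cv2.imwrite("pics/c5.png",np.vstack([a,b])[:,:,::-1])
E
```

```text
11.8 [581.1  20.1 220.2] [-179.9   -0.    91.2] 17.696738943625995 44.985294342041016 [-0.3 -0.6 -5.8] [ 0.01 -0.1   0.01]
```

View pics/c5.png

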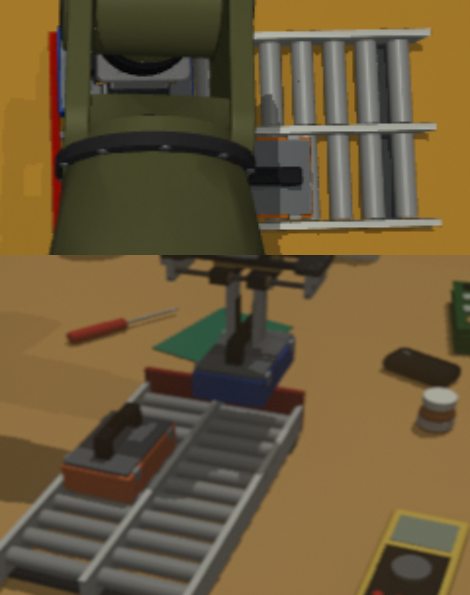

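The tote hangs level, clear of the track, and the orange tote is still in place. I'm carrying it over the mat.

>>> {"method": "arm_command", "body": {"steps": [[0,6,-3,0,0],[0,18,-8,0,1],[0,36,-16,0,2],[0,58,-25,0,3],[0,80,-35,0,4],[0,102,-44,0,5],[0,124,-53,0,6],[0,146,-63,0,7],[0,168,-72,0,8],[0,190,-82,0,9],[0,212,-91,0,10],[0,234,-101,0,11],[0,256,-110,0,12],[0,276,-118,0,13],[0,294,-126,0,14],[0,308,-132,0,14.8],[0,317,-136,0,14.8],[0,321,-138,0,14.8],[0,321,-138,0,14.8],[0,321,-138,0,14.8]]}}

```text
clock: 14.3
eef_pos: [436.8, 337.8, 220.8]
eef_rot: [3.142, 0.0, 1.333]
wrist_force: [-0.1, 0.1, -4.6]
finger_gap: 17.5
finger_force: 45.0
```

>>> {"method": "arm_command", "body": {"steps": [[0,0,0,6,0],[0,0,0,20,0],[0,0,0,38,0],[0,0,0,56,0],[0,0,0,74,0],[0,0,0,92,0],[0,0,0,106,0],[0,0,0,116,0],[0,0,0,122,0],[0,0,0,124,0],[0,0,0,124,0]]}}

```text
clock: 15.68
eef_pos: [436.8, 338.2, 97.1]
eef_rot: [3.141, -0.0, 1.333]
wrist_force: [0.2, -0.3, -4.2]
finger_gap: 17.4
finger_force: 45.0
```

```bash
python3 - <<'E'
from h import *
S=shots();s=monitor.read_state()
print(s["clock"],s["eef_pos"].round(1),np.degrees(s["eef_rot"]).round(1),s["finger_gap"],s["finger_force"],s["wrist_force"].round(1),s["moment"].round(2))
o=[]
for n,p in S.items():
    q=proj(p,[436,336,60])[0].astype(int)
    c=p["img"][max(q[1]-65,0):q[1]+65,max(q[0]-65,0):q[0]+65];o.append(cv2.resize(c,(390,390),interpolation=cv2.INTER_CUBIC))
cv2.imwrite("pics/c6.png",np.hstack(o)[:,:,::-1])
E
```

```text
15.775 [436.9 338.3  97.3] [180.   -0.   76.4] 17.439015156014744 44.98534977436066 [ 0.3  0.5 -5.2] [-0.03 -0.02 -0.01]
```

View pics/c6.png

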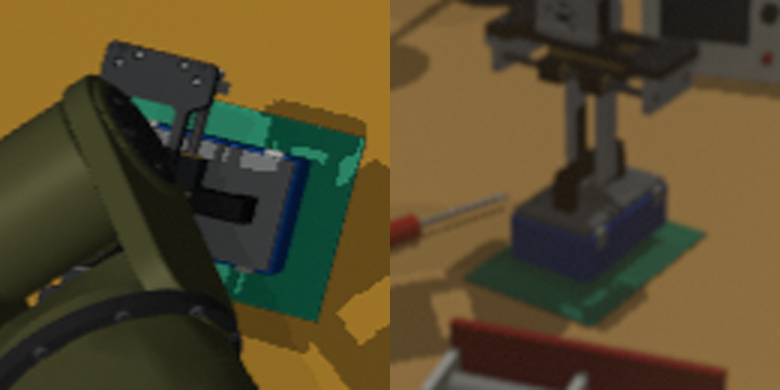

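The tote is centred over the mat and aligned with it, about 13 mm up. I'm lowering it gently.

>>> {"method": "arm_command", "body": {"steps": [[0,0,0,4,0],[0,0,0,7,0],[0,0,0,9,0],[0,0,0,10.5,0],[0,0,0,11.5,0],[0,0,0,12.5,0],[0,0,0,13,0],[0,0,0,13,0]]}}

```text
clock: 16.77
eef_pos: [436.7, 338.1, 83.8]
eef_rot: [-3.142, 0.0, 1.333]
wrist_force: [0.3, -0.4, -5.5]
finger_gap: 17.4
finger_force: 45.0
```

>>> {"method": "arm_command", "body": {"steps": [[0,0,0,0.4,0],[0,0,0,0.8,0],[0,0,0,1.2,0],[0,0,0,1.2,0]]}}

```text
clock: 17.27
eef_pos: [436.8, 338.1, 83.2]
eef_rot: [3.141, -0.0, 1.333]
wrist_force: [-3.5, -4.0, 6.0]
finger_gap: 17.8
finger_force: 45.0
```

It has touched down. Releasing and withdrawing.

>>> {"method": "arm_command", "body": {"steps": [[0.1,0,0,0,0],[0.25,0,0,0,0],[0.5,0,0,0,0],[0.8,0,0,0,0],[0.8,0,0,0,0],[0.8,0,0,0,0],[0.8,0,0,-5,0],[0.8,0,0,-20,0],[0.8,0,0,-40,0],[0.8,0,0,-70,0],[0.8,0,0,-110,0],[0.8,0,0,-140,0]]}}

```text
clock: 18.77
eef_pos: [436.8, 338.2, 225.6]
eef_rot: [3.14, -0.002, 1.333]
wrist_force: [-0.6, -0.2, 0.4]
finger_gap: 75.3
finger_force: 0.0
```

>>> {"method": "arm_command", "body": {"steps": [[0.8,-30,0,0,0],[0.8,-70,0,0,0],[0.8,-110,0,0,0],[0.8,-150,0,0,0],[0.8,-190,0,0,0],[0.8,-230,0,0,0],[0.8,-270,0,0,0],[0.8,-300,0,0,0],[0.8,-300,0,0,0]]}}

```text
clock: 19.9
eef_pos: [365.9, 45.5, 223.7]
eef_rot: [3.14, -0.0, 1.331]
wrist_force: [0.2, 0.6, -0.3]
finger_gap: 75.0
finger_force: 0.0
```

```bash
python3 - <<'E'
from h import *
S=shots();s=monitor.read_state();p=S["top"]
print(s["clock"],s["eef_pos"].round(1),s["wrist_force"].round(1))
print("lid",lookup(p,"blue_tote_mid",54),"handle",lookup(p,"blue_tote_mid",90,40),"orange",[(n,trace(S[n],"orange_tote_mid")[0]["rect"]) for n in S])
cv2.imwrite("pics/c7.png",np.vstack([cv2.resize(p["img"][150:310,90:480],(600,246)),cv2.resize(S["side"]["img"][100:360,100:500],(540,351))[:,:]if 0 else cv2.resize(S["side"]["img"][100:360,100:500],(600,350))])[:,:,::-1])
E
```

```text
20.0 [366.3  46.8 223.4] [-0.4 -0.2  0.8]
lid (array([437.2, 330.8]), np.float64(76.3), array([ 84.5, 137.5])) handle (array([434.4, 338.4]), np.float64(76.3), array([ 8.8, 79. ])) orange [('top', [371.1, 231.6, 66.9, 43.3]), ('side', [229.3, 250.5, 60.4, 72.7])]
```

View pics/c7.png

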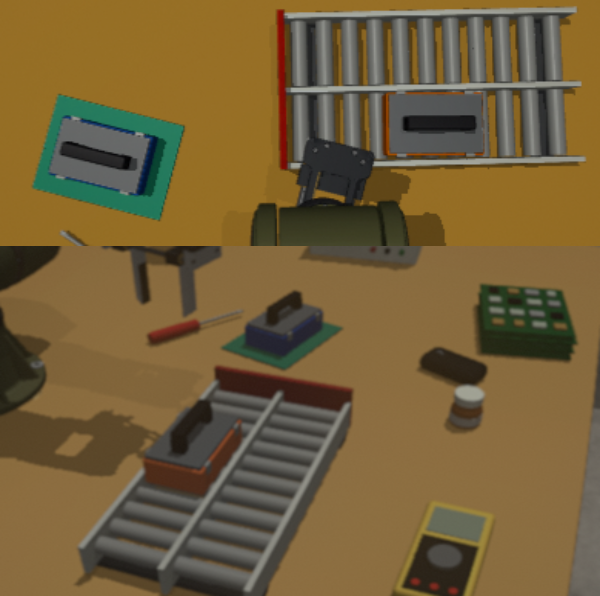

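The tote stands upright in the middle of the mat, parallel to it, at about (436,336). The orange tote hasn't moved, and the gripper is clear.

```bash
python3 -c "
from cell import job
print(job.sign_off())"
```

```text
the job is handed in; nothing more can be done
None
```

The blue tote was rolled up against the red stop, lifted off by its handle and set down upright, centred and lengthwise on the green mat; the orange tote was left where it stood, and the job was handed in at about 20 s (no verdict was returned).

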